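# Swap the sugar pot and the jug in the showcase drawer

## Task

Pull open the drawer of the glass-topped showcase and swap the lidded sugar pot and the cream jug, so that each stands upright in the compartment the other had; use the empty compartment (the one at the right-hand end as seen from the robot) to park one of them meanwhile, and leave it empty again. Leave the egg cup in its compartment, do not drop anything or disturb the other goods on the counter, and push the drawer fully shut at the end.

Things in the scene. Friction and masses are not known exactly. Their poses are not given: they have to be found in the camera images.
- case: Counter showcase, wooden, glass top: 200 deep (x) x 400 wide (y) x 100 high, fixed. Origin: centre of its underside. Its -x side is the front, facing the robot; +y is its left as seen from the robot. The drawer slides out of the front along the case's -x.
- drawer (a joint): How far the drawer is pulled out, in m: 0 shut, 0.15 fully out (end stop). Slides with about 1.2 N of friction plus light damping, stays where left.
- knob (a point): Centre of the drawer's brass knob, a disc 26 in diameter and 14 thick (axis along the case's x) on a thinner 12 mm stem; it is 46 in front of the shut case's front edge, 34 in front of the drawer's front panel, and 36 below the case's top. Its axes are those of the case. Can be pinched from above with the fingers closing along the case's y.
- bay1 (a point): Middle of the drawer's floor in compartment 1 (left-hand end, +y); axes as the case, moves with the drawer. The four compartments lie in one row along y, 92 apart, each 132 (x) by about 89 (y), parted by dividers standing 15 above the floor; the floor is 14 above the table. The front panel's top is 78 above the floor, the back and end walls' 24.
- bay2 (a point): As bay1, for compartment 2. The bay's middle is 66 behind the front panel's back face; when the drawer is fully out it is 84 in front of the case's front.
- bay3 (a point): As bay1, for compartment 3.
- bay4 (a point): As bay1, for compartment 4 (right-hand end, -y), which is empty at the start. The pot, jug and egg cup stand one each in compartments 1 to 3, in any order.
- pot_mid (a point): Half-way up (33 above its underside) the lidded sugar pot: brown stoneware, round, 56 in diameter at 26 above its underside, 66 high, small knob on its fixed lid, about 0.16 kg. z up.
- jug_mid (a point): Half-way up (35 above its underside) the cream jug: brown stoneware, slender, 70 high, round body about 44 in diameter half-way up (48 at 16 above its underside, 34 at the neck 54 above it). Its loop handle points along its own +x, reaching 38 from the axis, the small spout along -x; at the start +x points within 0.3 rad of the case's +x. Grip it across, closing along its y. About 0.14 kg.
- eggcup_mid (a point): Half-way up (28 above its underside) the egg cup: brown stoneware, 44 in diameter, 56 high, waisted, on a foot. To be left alone.
- dish: Brass dish, 74 wide, 12 high, on the counter near the robot, left. Origin: centre of its underside. A bystander: leave it.
- bell: Brass hand bell, 38 wide, 60 high, on the counter near the robot, right. Origin: centre of its underside. A bystander: leave it.
- plates: Stack of plates, 156 wide, 60 high, on the counter to the right. Origin: centre of its underside. A bystander: leave it.
- mug: Brown mug, 76 wide, 90 high, on the counter to the right. Origin: centre of its underside. A bystander: leave it.
- tin: Metal tin, 68 wide, 80 high, on the counter to the left. Origin: centre of its underside. A bystander: leave it.
- cardgame: Flat box 95 x 65 x 22, on the counter to the left. Origin: centre of its underside. A bystander: leave it.

How it is judged:
By the outcome, as a careful person would: the job done as asked, in the order asked, and still so for the second after the job is handed in, with the robot touching nothing.
It also fails if it takes over 72 s, if anything falls off the work surface, if the arm or the gripper's body presses on something with over 40 N, if the wrist force passes 120 N, or if a joint passes its speed limit or range.

## Robot

A 6-joint arm with a two-finger parallel gripper is mounted at the origin on the work surface. World frame = base frame: x ahead of the robot, y to its left, z up, the work surface at z = 0. Lengths are in m, angles in rad, forces in N, time in s.
With the tool pointing down it reaches from about 0.325 to 0.925 m from the base axis. Payload 3.1 kg.
Tool frame: the origin (TCP) lies between the finger pads; the fingertips stand ctrl.nose_length ahead of it and the grasp point (between the pads) lies 11 mm behind it (ctrl.nose_length is the distance from the TCP to the fingertips, in m); x points along the fingers, z is the direction in which the jaws open and shut, and the axes are right-handed (so a half turn about x gives the same grasp; the last joint's range is limited). The gripper opens to 85 mm and grips with 20 to 120 N. Pads are 22 mm wide; open, the fingers measure 114 mm over their backs; the gripper's body (76 mm by 85 mm) begins 54 mm behind the grasp point. The pads swing forward as they close: fully open they stand 13 mm farther back than shut.
Start: joints at [-1.347, 0.217, 1.613, -0, 1.311, -0.112], TCP at [0.206, -0.59, 0.239] pointing down, gripper open.
Joint ranges: [-2.75, 2.75], [-0.78, 2.1], [0.31, 2.55], [-1.13, 4.27], [0.13, 2.63], [-2.58, 2.58]. Speed limits (rad/s): [2.79, 2.79, 3.14, 3.14, 3.14, 3.14].

## Interface

Orientations are given as a 3x3 rotation matrix whose columns are the frame's x, y, z axes.
In Python, from rig import ctrl, hand, solver, cams, models gives the robot as it stands. The module is installed in compiled form; this text tells all that it offers. Calls block until the motion is done:
- ctrl.movep(position, orientation): joint-space move of the TCP to a pose.
- ctrl.line_to(position, rate=0.15, orientation=None, max_force=None): straight line of the TCP; orientation=None keeps the orientation; rate is the mean speed in m/s. With max_force (N) it stops when the force on the tool has changed by that much, and returns True; else False.
- ctrl.move_joints(angles): joint-space move.
- hand.ungrasp() and hand.grasp(strength=None): open the fingers fully, or close them until they stop; strength is the grip in N (None keeps the last).
- ctrl.hold(seconds).
- solver.inverse_kinematics(position, orientation): joint angles nearest the present ones, or None.
- ctrl.sense(): the state.
- cams.get_image(name): name is "scene" or "side" or "wrist"; returns the picture (480x640x3 uint8, blue, green, red); there is no depth.
- cams.camera_model(name): a dict with "mtx" (3x3 intrinsics, pixels), "T" (4x4, takes a point from camera to world coordinates); the wrist camera has in their place "T_tool_cam" (4x4, takes a point from camera to tool coordinates, whose origin is the TCP and whose axes are the tool frame's). Camera axes: x right, y up, looking along -z (the intrinsics and any distortion apply to the point x, -y, -z); pixel columns grow to the right and rows downward; lengths in m; the calibration is good to about 2 mm. A picture is of the moment at which its call begins: read the wrist's pose just before it. camera_model takes no time and is no camera call.
A pose or a line that the arm cannot do raises ctrl.PlanningError and nothing moves.
- ctrl.job_done(): hands the job in, once; it reports no verdict.
Trained networks look in the newest picture that a camera, given by its name, has taken for a name from the list of things; names that differ only in an ending like _2 or _b are one class to them, and where a whole thing is asked for, a point or a joint stands for the part that bears it (a point fixed in the world has none). Each returns a list of dicts, best first, with "conf" (0 to 1); they miss things now and then, are a little off and sometimes report something else, mostly with a low value. They report only what shows in the picture. A call takes as long as a camera call.
- models.spot_in(thing, camera): "bbox" ([left, top, width, height] in pixels, round what is visible of it).
- models.regions_of(thing, camera): "mask" (480x640 bool, what is visible of it) and "bbox" ([left, top, width, height] in pixels, round what is visible of it).
- models.mark_of(thing, camera): "pixel" ([column, row] in pixels: a listed point, or the origin of a listed thing).
The state is a dict: "time_s": time; "q": joint angles; "dq": joint speeds; "joint_torque": joint torques, N m; "eef_pos": TCP position; "ee_rot": TCP orientation; "force": force on the tool from outside, world axes, zero at the start; "wrist_torque": the same for the moment, N m; "grip_width": finger opening in m.
Only numpy, scipy, OpenCV 4.12 (cv2) and the standard library are available. Lean on these libraries where they do the work, as an engineer would, in place of code of your own. Each camera call takes 0.05 s, during which the arm holds its last target.

## Working session

There is one attempt and no reset: what is moved stays moved. The work goes in short steps, each a Python script; the robot and the scene stay as the last script left them, time stands still between calls to the robot, and variables do not carry over. Pictures are saved under pics/ and viewed, and the job is handed in when it is done.

```bash
mkdir -p pics; ls; python3 - <<'E'
from rig import ctrl, hand, solver, cams, models
import cv2, numpy as np
np.set_printoptions(precision=4,suppress=True)
s=ctrl.sense(); print(s['time_s'],s['eef_pos'],s['ee_rot'],ctrl.nose_length,s['grip_width'])
for n in ['scene','side','wrist']:
    im=cams.get_image(n); cv2.imwrite(f'pics/{n}0.png',im); print(n,cams.camera_model(n))
    if n!='wrist':
        for t in ['case','knob','pot_mid','jug_mid','eggcup_mid','bay1','bay4']:
            for d in models.mark_of(t,n)[:2]: print(n,t,d)
print(ctrl.sense()['time_s'])
E
```

```text
pics
0.0 [ 0.2058 -0.5893  0.2379] [[-0.0005  0.9441  0.3295]
 [ 0.0023  0.3295 -0.9441]
 [-1.      0.0003 -0.0024]] 0.008 0.08521623766712977
scene {'mtx': array([[560.3953,   0.    , 318.6652],
       [  0.    , 560.3953, 238.8252],
       [  0.    ,   0.    ,   1.    ]]), 'T': array([[ 0.4875, -0.55  ,  0.6781,  1.5371],
       [ 0.873 ,  0.2963, -0.3874, -0.5967],
       [ 0.0121,  0.7809,  0.6246,  0.993 ],
       [ 0.    ,  0.    ,  0.    ,  1.    ]])}
scene case {'pixel': [343.7, 314.5], 'conf': 0.81}
scene knob {'pixel': [318.2, 265.6], 'conf': 0.44}
scene pot_mid {'pixel': [169.0, 332.4], 'conf': 0.17}
side {'mtx': array([[549.6926,   0.    , 319.301 ],
       [  0.    , 549.6926, 240.7564],
       [  0.    ,   0.    ,   1.    ]]), 'T': array([[-0.9359,  0.2188, -0.2759,  0.1842],
       [-0.3521, -0.5713,  0.7414,  0.9293],
       [ 0.0046,  0.791 ,  0.6117,  0.8779],
       [ 0.    ,  0.    ,  0.    ,  1.    ]])}
side case {'pixel': [431.2, 202.0], 'conf': 0.64}
side case {'pixel': [248.7, 241.2], 'conf': 0.63}
side knob {'pixel': [299.6, 232.4], 'conf': 0.75}
side pot_mid {'pixel': [289.2, 429.9], 'conf': 0.48}
side eggcup_mid {'pixel': [268.3, 233.4], 'conf': 0.48}
side bay1 {'pixel': [248.8, 250.2], 'conf': 0.98}
side bay1 {'pixel': [287.1, 211.4], 'conf': 0.96}
side bay4 {'pixel': [248.8, 250.2], 'conf': 0.98}
side bay4 {'pixel': [287.1, 211.4], 'conf': 0.96}
wrist {'mtx': array([[411.7267,   0.    , 325.3841],
       [  0.    , 411.7267, 236.857 ],
       [  0.    ,   0.    ,   1.    ]]), 'T_tool_cam': array([[-0.0008,  0.2787, -0.9604, -0.1347],
       [-0.0001,  0.9604,  0.2787,  0.0707],
       [ 1.    ,  0.0003, -0.0008, -0.0003],
       [ 0.    ,  0.    ,  0.    ,  1.    ]])}
0.85
```

View pics/scene0.png

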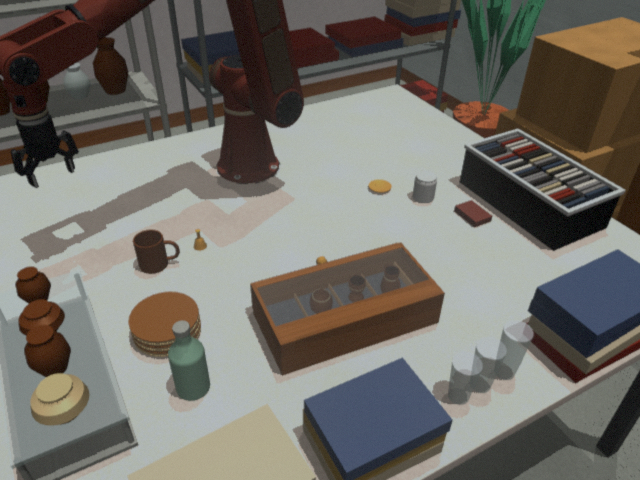

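View pics/side0.png

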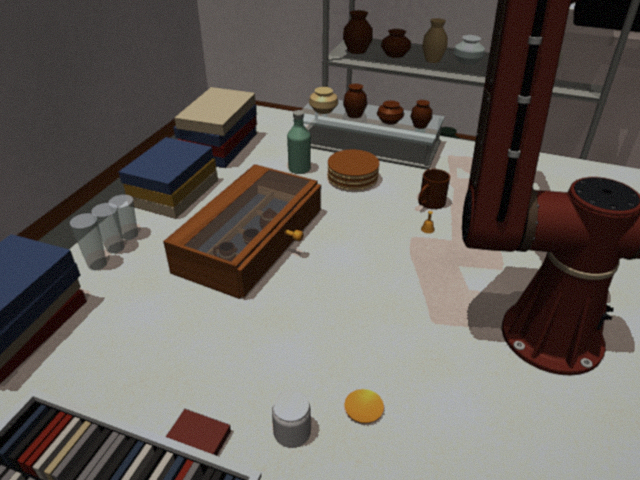

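View pics/wrist0.png

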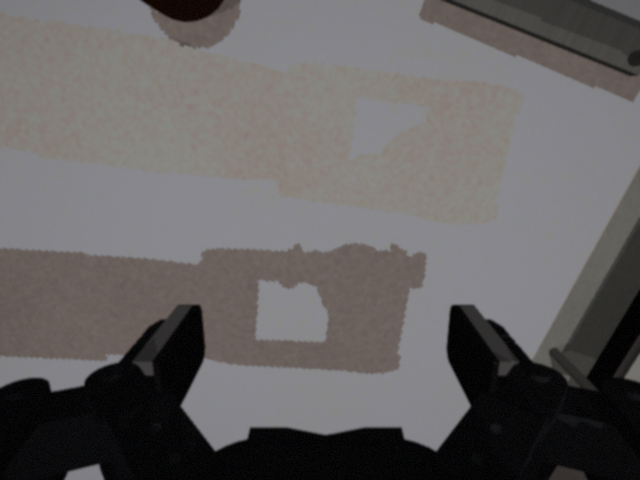

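```bash
python3 - <<'E'
import cv2
a=cv2.imread('pics/scene0.png')[235:375,235:455]; b=cv2.imread('pics/side0.png')[160:300,155:335]
cv2.imwrite('pics/c1.png',cv2.resize(a,None,fx=3.6,fy=3.6,interpolation=cv2.INTER_CUBIC))
cv2.imwrite('pics/c2.png',cv2.resize(b,None,fx=4,fy=4,interpolation=cv2.INTER_CUBIC))
E
```

```text
(no output)
```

View pics/c1.png

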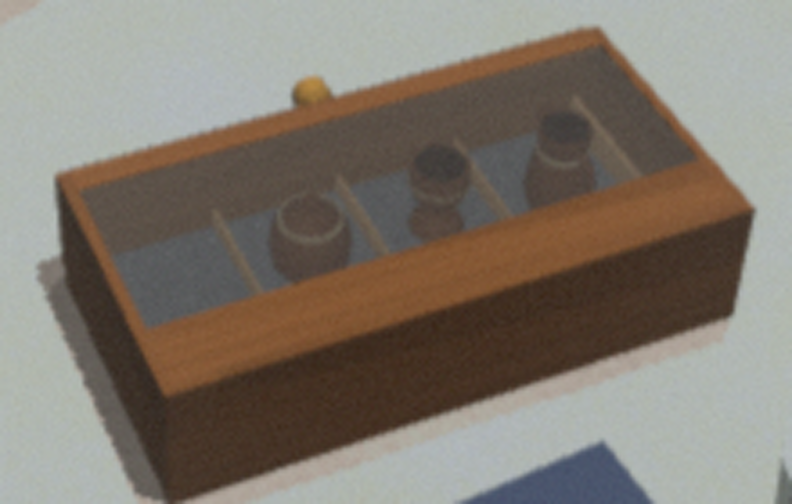

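View pics/c2.png

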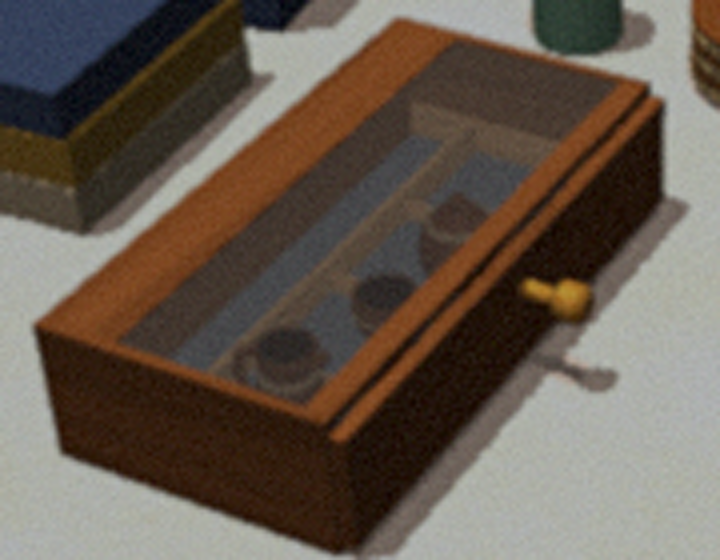

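```bash
cat > h.py <<'E'
import numpy as np, cv2
from scipy.optimize import least_squares
np.set_printoptions(precision=4,suppress=True)
def proj(P,mtx,T):
    P=np.atleast_2d(P); c=(P-T[:3,3])@T[:3,:3]
    c=c*[1,-1,-1]; u=c@mtx.T
    return u[:,:2]/u[:,2:]
def ray(px,mtx,T):
    d=np.linalg.inv(mtx)@[px[0],px[1],1]; d=T[:3,:3]@(d*[1,-1,-1])
    return T[:3,3],d
def onz(px,z,mtx,T):
    o,d=ray(px,mtx,T); return o+d*(z-o[2])/d[2]
def R2(a): return np.array([[np.cos(a),-np.sin(a)],[np.sin(a),np.cos(a)]])
E
python3 - <<'E'
from h import *
from rig import cams
f=3.6
# case coords (x,y,z), pixel
S={'bl':((.1,.2,.1),(755,208)),'br':((.1,-.2,.1),(165,397)),'fr':((-.1,-.2,.1),(57,176)),'fl':((-.1,.2,.1),(600,26)),'brb':((.1,-.2,0),(172,503)),'blb':((.1,.2,0),(735,315))}
D={'bl':((.1,.2,.1),(36,326)),'br':((.1,-.2,.1),(398,17)),'blb':((.1,.2,0),(62,455)),'knob':((-.146,0,.064),(574,299))}
D['fl']=((-.1,.2,.1),(315,427))
D['fr']=((-.1,-.2,.1),(648,86))
S['knob']=((-.146,0,.064),(312,92))
obs=[]
for k,(p,u) in S.items(): obs.append(('scene',k,p,np.array(u)/3.6+[235,235]))
for k,(p,u) in D.items(): obs.append(('side',k,p,np.array(u)/4+[155,160]))
cm={n:cams.camera_model(n) for n in('scene','side')}
def res(v,out=False):
    r=[]
    for n,k,p,u in obs:
        p=np.array(p); w=np.r_[R2(v[2])@p[:2]+v[:2],p[2]]
        e=proj(w,cm[n]['mtx'],cm[n]['T'])[0]-u
        if out: print(n,k,e)
        r+=list(e)
    return r
s=least_squares(res,[.6,0,0],loss='soft_l1'); print(s.x); res(s.x,True)
E
```

```text
[ 0.7551 -0.0721 -0.1017]
scene bl [ 0.1983 -0.7826]
scene br [-0.0209 -1.1666]
scene fr [-0.047  -1.1374]
scene fl [-0.5402 -0.9205]
scene brb [-0.5838 -0.1078]
scene blb [-0.6117 -0.4523]
scene knob [-0.0169  0.257 ]
side bl [-2.3019 -0.7507]
side br [-0.931  -0.8339]
side blb [-1.7417 -0.3086]
side knob [-1.5059  0.7213]
side fl [ 0.85   -0.7239]
side fr [-0.148 -1.294]
```

```bash
cat >> h.py <<'E'
C=np.array([.7551,-.0721]); A=-.1017
def W(x,y,z): return np.r_[R2(A)@[x,y]+C,z]
def RT(a=0):
    r=R2(A+a); x=np.r_[r[:,0],0]; y=np.r_[r[:,1],0]
    return np.column_stack([[0,0,-1],x,-y])
def wristT(s,cm):
    T=np.eye(4);T[:3,:3]=s['ee_rot'];T[:3,3]=s['eef_pos']; return T@cm['T_tool_cam']
E
python3 - <<'E'
from h import *
from rig import *
ctrl.movep(W(-.146,0,.17),RT())
s=ctrl.sense(); im=cams.get_image('wrist'); cv2.imwrite('pics/w1.png',im)
cm=cams.camera_model('wrist');T=wristT(s,cm)
print(s['time_s'],s['q'],s['eef_pos'])
for d in models.mark_of('knob','wrist')[:2]:
    p=onz(d['pixel'],.064,cm['mtx'],T); print(d,p,R2(A).T@(p[:2]-C))
print(proj(W(-.146,0,.064),cm['mtx'],T),proj(W(-.1,0.1,.1),cm['mtx'],T),proj(W(-.1,-0.1,.1),cm['mtx'],T))
E
```

```text
3.2417 [-0.2094  0.2565  1.7013 -0.0003  1.1834  1.4642] [ 0.61   -0.0582  0.1702]
{'pixel': [322.9, 238.3], 'conf': 0.68} [ 0.61   -0.0566  0.064 ] [-0.1459  0.0007]
[[323.9697 238.4841]] [[121.4781 170.0463]] [[525.6032 169.5459]]
```

View pics/w1.png

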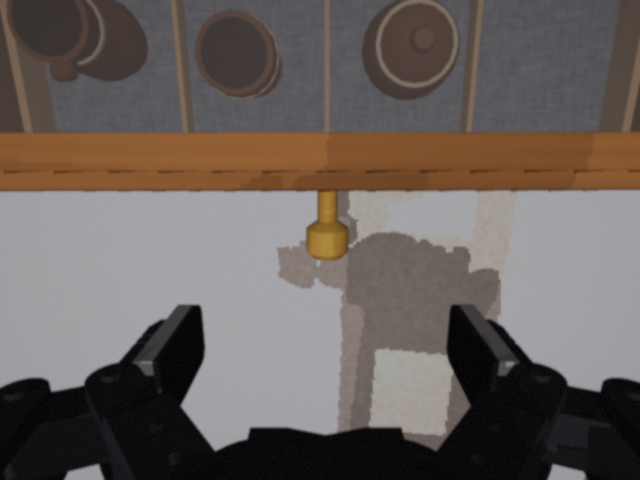

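The wrist picture shows the knob at (327,240), as predicted. Left to right it shows the jug (bay 1, spout at (65,70)), the egg cup (bay 2), the pot (bay 3) and the empty bay 4. Next I'll pull the drawer.

```bash
python3 - <<'E'
from h import *
from rig import *
ctrl.line_to(W(-.146,0.0005,.055),rate=.12,max_force=10)
print(ctrl.sense()['eef_pos'],ctrl.sense()['force'])
hand.grasp(30); s=ctrl.sense(); print('w',s['grip_width'],s['force'],ctrl.nose_length)
r=ctrl.line_to(W(-.146-.151,0.0005,.055),rate=.08,max_force=12)
s=ctrl.sense(); p=R2(A).T@(s['eef_pos'][:2]-C); print(r,p,s['force'],s['time_s'])
im=cams.get_image('scene'); cv2.imwrite('pics/s1.png',im)
E
```

```text
[ 0.6109 -0.057   0.056 ] [-0.3273 -0.4741  0.2276]
w 0.02460977826000641 [-1.9443 -5.294   2.4282] 0.008
False [-0.2958 -0.0019] [ 0.4615 -7.9493 -0.4159] 7.0667
```

View pics/s1.png

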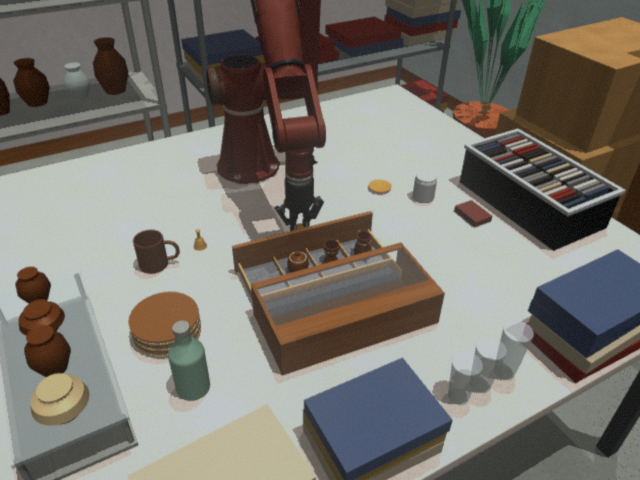

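```bash
python3 - <<'E'
from h import *
from rig import *
hand.ungrasp()
s=ctrl.sense(); p=s['eef_pos']
ctrl.line_to([p[0],p[1],.14],rate=.2)
ctrl.movep(W(-.235,0,.24),RT())
s=ctrl.sense(); im=cams.get_image('wrist'); cv2.imwrite('pics/w2.png',im)
cm=cams.camera_model('wrist');T=wristT(s,cm)
print(s['time_s'],s['eef_pos'],s['force'])
for n,z in [('knob',.064),('pot_mid',.047),('jug_mid',.049),('eggcup_mid',.042),('bay1',.014),('bay2',.014),('bay3',.014),('bay4',.014)]:
  for d in models.mark_of(n,'wrist')[:3]:
    p=onz(d['pixel'],z,cm['mtx'],T); print(n,d['pixel'],d['conf'],R2(A).T@(p[:2]-C))
for y in [.138,.046,-.046,-.138]: print(proj(W(-.184,y,.014),cm['mtx'],T))
print(proj(W(-.296,0,.064),cm['mtx'],T))
E
```

```text
8.85 [ 0.5207 -0.0481  0.2384] [-0.7054 -0.3209 -1.3513]
knob [324.8, 285.3] 0.67 [-0.296   0.0006]
knob [576.6, 353.0] 0.58 [-0.3584 -0.2141]
pot_mid [387.9, 148.2] 0.93 [-0.1884 -0.0484]
jug_mid [148.1, 135.0] 0.83 [-0.1784  0.1356]
jug_mid [388.4, 149.0] 0.71 [-0.1889 -0.0485]
eggcup_mid [268.4, 152.9] 0.57 [-0.1924  0.0451]
bay1 [148.9, 134.1] 0.68 [-0.1791  0.1495]
bay1 [267.1, 141.1] 0.63 [-0.1849  0.0497]
bay1 [489.3, 139.2] 0.62 [-0.1833 -0.1392]
bay2 [148.9, 134.1] 0.68 [-0.1791  0.1495]
bay2 [267.1, 141.1] 0.63 [-0.1849  0.0497]
bay2 [489.3, 139.2] 0.62 [-0.1833 -0.1392]
bay3 [148.9, 134.1] 0.68 [-0.1791  0.1495]
bay3 [267.1, 141.1] 0.63 [-0.1849  0.0497]
bay3 [489.3, 139.2] 0.62 [-0.1833 -0.1392]
bay4 [148.9, 134.1] 0.68 [-0.1791  0.1495]
bay4 [267.1, 141.1] 0.63 [-0.1849  0.0497]
bay4 [489.3, 139.2] 0.62 [-0.1833 -0.1392]
[[163.077  140.0375]]
[[271.3546 140.0355]]
[[379.595  140.0334]]
[[487.7984 140.0314]]
[[325.5233 285.3134]]
```

View pics/w2.png

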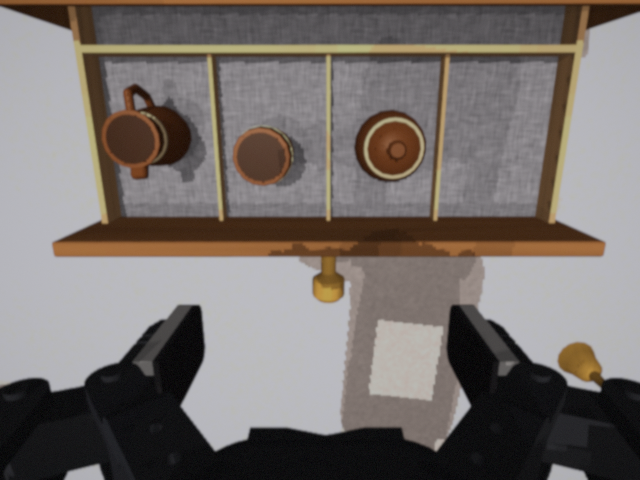

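```bash
python3 - <<'E'
from h import *
from rig import *
cm=cams.camera_model('wrist')
for xt in (.008,-.005,-.02,-.03):
  for y in (.011,-.011): print(xt,y,proj(np.array([xt,y,-.0426]),cm['mtx'],cm['T_tool_cam']),proj(np.array([xt,y,-.057]),cm['mtx'],cm['T_tool_cam']))
s=dict(eef_pos=np.array([.5207,-.0481,.2384]),ee_rot=RT())
T=wristT(s,cm)
L=lambda px,z:R2(A).T@(onz(px,z,cm['mtx'],T)[:2]-C)
print('lidknob',L((397,149),.078),'body',L((390,147),.042))
print('jug rim',L((134,137),.084),'spout',L((139,174),.08),'handletop',L((131,88),.07))
print('div',L((328,130),.029),'L',L((217,130),.029),L((440,130),.029),'end',L((95,140),.038),L((566,140),.038))
im=cv2.imread('pics/w2.png'); 
cv2.imwrite('pics/c3.png',np.hstack([cv2.resize(im[60:220,60:220],None,fx=2.4,fy=2.4,interpolation=2),cv2.resize(im[280:440,100:260],None,fx=2.4,fy=2.4,interpolation=2)]))
E
```

```text
0.008 0.011 [[211.65   283.8811]] [[173.05   283.8982]]
0.008 -0.011 [[216.0119 336.5309]] [[178.8918 336.5519]]
-0.005 0.011 [[201.6282 298.5936]] [[159.6127 298.6137]]
-0.005 -0.011 [[206.7766 355.0952]] [[166.5084 355.1196]]
-0.02 0.011 [[187.6112 319.1714]] [[140.8182 319.1959]]
-0.02 -0.011 [[193.9637 380.8507]] [[149.3278 380.8805]]
-0.03 0.011 [[176.3512 335.7017]] [[125.7201 335.7301]]
-0.03 -0.011 [[183.758  401.3655]] [[135.6429 401.3999]]
lidknob [-0.1862 -0.0503] body [-0.1873 -0.0509]
jug rim [-0.1778  0.1308] spout [-0.2035  0.1323] handletop [-0.1453  0.1349]
div [-0.1747 -0.0021] L [-0.1747  0.0877] [-0.1747 -0.0928] end [-0.1821  0.1827] [-0.1821 -0.191 ]
```

View pics/c3.png

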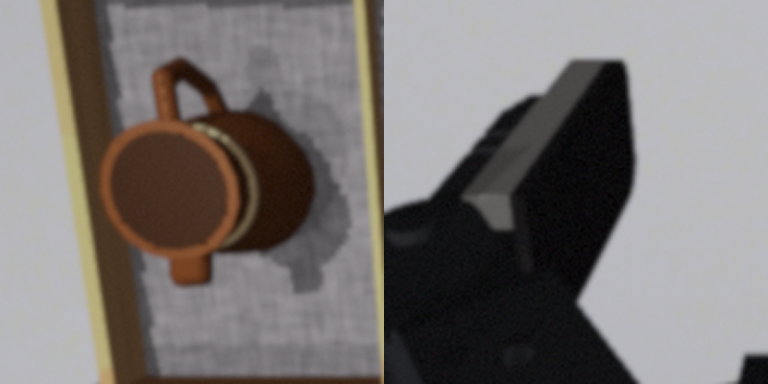

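```bash
cat >> h.py <<'E'
def chk(ctrl,tag):
    s=ctrl.sense(); print(tag,round(s['time_s'],2),'case',R2(A).T@(s['eef_pos'][:2]-C),'z',round(s['eef_pos'][2],4),'F',s['force'],'w',round(s['grip_width'],4)); return s
E
python3 - <<'E'
from h import *
from rig import *
cm=cams.camera_model('wrist')
T=wristT(dict(eef_pos=np.array([.5207,-.0481,.2384]),ee_rot=RT()),cm)
L=lambda px,z:R2(A).T@(onz(px,z,cm['mtx'],T)[:2]-C)
print('jug rim',L((130.8,138.5),.084),'spout',L((139.6,178),.08),L((139.6,178),.075),'handle',L((135,85),.055),L((135,85),.06),L((135,85),.07))
X,Y=-.187,-.0497
ctrl.movep(W(X,Y,.125),RT())
r=ctrl.line_to(W(X,Y,.036),rate=.1,max_force=6); chk(ctrl,('down',r))
hand.grasp(35); chk(ctrl,'gr')
ctrl.line_to(W(X,Y,.085),rate=.12); chk(ctrl,'up')
cv2.imwrite('pics/w3.png',cams.get_image('wrist'))
E
```

```text
jug rim [-0.1788  0.1331] spout [-0.2063  0.1323] [-0.207   0.1345] handle [-0.1423  0.1384] [-0.1426  0.1362] [-0.1434  0.1319]
('down', False) 10.94 case [-0.1862 -0.0498] z 0.0368 F [ 0.5679 -0.3679 -0.4769] w 0.0854
gr 11.35 case [-0.186  -0.0499] z 0.0373 F [-0.5811  0.5456  5.6998] w 0.054
up 11.91 case [-0.1875 -0.0496] z 0.0846 F [-0.0853  0.2058 -2.0424] w 0.0538
```

View pics/w3.png

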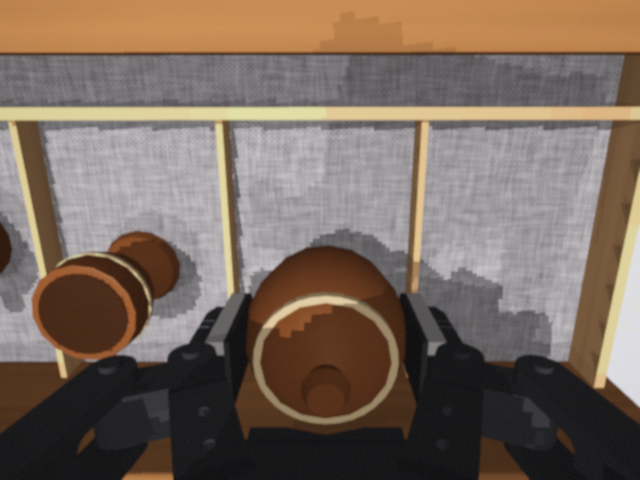

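The pot is held between the pads (lid centre about (327,360)) and clear of the floor. Now I'll park it in bay 4.

```bash
python3 - <<'E'
from h import *
from rig import *
X=-.187
ctrl.line_to(W(X,-.136,.085),rate=.12)
ctrl.line_to(W(X,-.136,.045),rate=.1)
r=ctrl.line_to(W(X,-.136,.0355),rate=.04,max_force=5); chk(ctrl,('down',r))
hand.ungrasp(); chk(ctrl,'rel')
ctrl.line_to(W(X,-.136,.125),rate=.15)
ctrl.movep(W(-.235,0.02,.24),RT())
s=chk(ctrl,'look'); cv2.imwrite('pics/w4.png',cams.get_image('wrist'))
cm=cams.camera_model('wrist');T=wristT(s,cm)
for n,z in [('knob',.064),('pot_mid',.047),('jug_mid',.049),('eggcup_mid',.042)]:
  for d in models.mark_of(n,'wrist')[:2]:
    p=onz(d['pixel'],z,cm['mtx'],T); print(n,d['pixel'],d['conf'],R2(A).T@(p[:2]-C))
E
```

```text
('down', True) 13.66 case [-0.1852 -0.1365] z 0.0373 F [-0.0093 -0.703   4.3443] w 0.054
rel 14.08 case [-0.1874 -0.1357] z 0.0352 F [ 0.5743  0.3087 -0.9267] w 0.0853
look 15.65 case [-0.2355  0.0195] z 0.2385 F [ 0.3569  0.5002 -0.4732] w 0.0856
knob [352.5, 288.4] 0.86 [-0.2985 -0.0027]
pot_mid [525.2, 146.4] 0.95 [-0.1868 -0.1357]
jug_mid [173.9, 135.6] 0.96 [-0.1785  0.1352]
eggcup_mid [290.2, 150.0] 0.96 [-0.1899  0.0471]
```

View pics/w4.png

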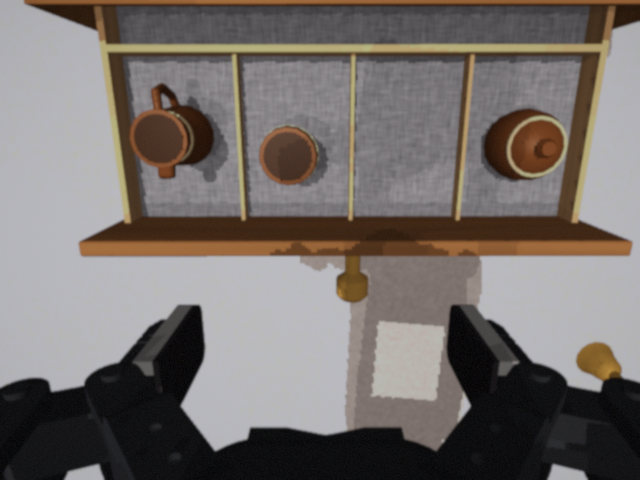

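The pot stands upright in bay 4 at (525,146). The jug is at (173,136), with its yaw close to the case's. Now the jug goes to bay 3.

```bash
python3 - <<'E'
from h import *
from rig import *
X,Y=-.1787,.134; a=.05
ctrl.movep(W(X,Y,.125),RT(a))
r=ctrl.line_to(W(X,Y,.037),rate=.1,max_force=5); chk(ctrl,('down',r))
if r: raise SystemExit
hand.grasp(35); chk(ctrl,'gr')
ctrl.line_to(W(X,Y,.118),rate=.12); chk(ctrl,'up')
cv2.imwrite('pics/w5.png',cams.get_image('wrist')); cv2.imwrite('pics/d5.png',cams.get_image('side'))
E
```

```text
('down', False) 17.66 case [-0.1779  0.1341] z 0.0378 F [ 0.0323 -0.4606  0.4594] w 0.0853
gr 18.12 case [-0.1779  0.134 ] z 0.0381 F [-1.2906 -0.7581  5.2952] w 0.0447
up 18.95 case [-0.1796  0.1339] z 0.117 F [-0.298   0.5302 -1.1088] w 0.0447
```

View pics/w5.png

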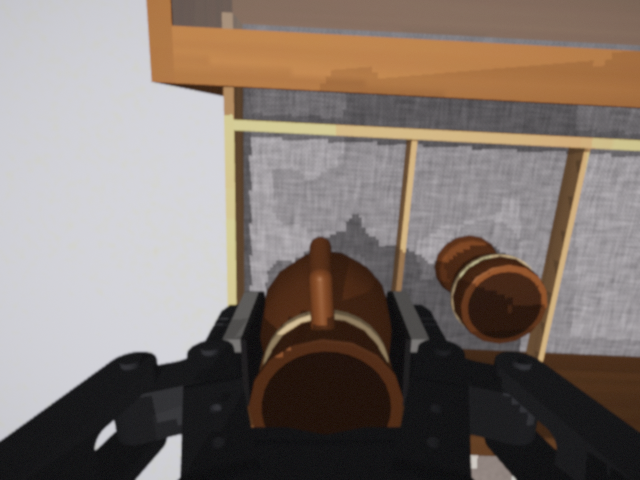

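View pics/d5.png

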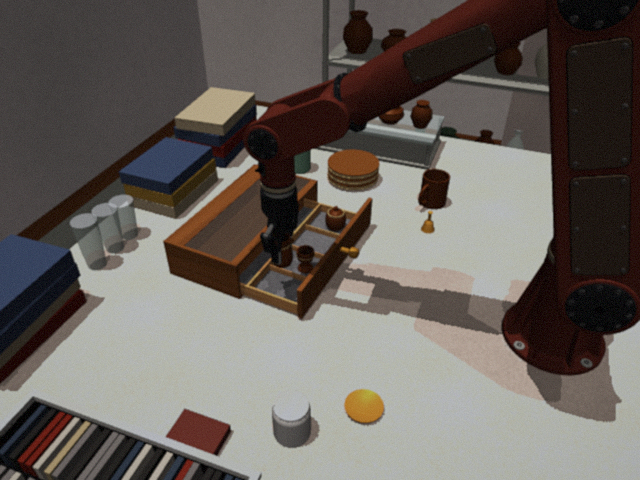

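The jug is gripped cleanly: the handle is centred at (320,280) and the bottom is above the egg cup. I'll place it in bay 3 slightly toward +y, so the opening fingers clear both the pot and the egg cup.

```bash
python3 - <<'E'
from h import *
from rig import *
X,Y=-.181,-.0425
ctrl.line_to(W(X,Y,.118),rate=.13,orientation=RT(0))
ctrl.line_to(W(X,Y,.046),rate=.12)
r=ctrl.line_to(W(X,Y,.036),rate=.04,max_force=4); chk(ctrl,('down',r))
hand.ungrasp(); chk(ctrl,'rel')
ctrl.line_to(W(X,Y,.125),rate=.12)
ctrl.movep(W(-.235,-.03,.24),RT())
s=chk(ctrl,'look'); cv2.imwrite('pics/w6.png',cams.get_image('wrist'))
cm=cams.camera_model('wrist');T=wristT(s,cm)
for n,z in [('knob',.064),('pot_mid',.047),('jug_mid',.049),('eggcup_mid',.042)]:
  for d in models.mark_of(n,'wrist')[:2]:
    p=onz(d['pixel'],z,cm['mtx'],T); print(n,d['pixel'],d['conf'],R2(A).T@(p[:2]-C))
E
```

```text
('down', True) 21.61 case [-0.1788 -0.0428] z 0.0382 F [ 0.3385 -0.7665  4.0624] w 0.0446
rel 22.09 case [-0.1811 -0.0424] z 0.0361 F [-0.3537 -0.1445  0.0109] w 0.0852
look 23.56 case [-0.2353 -0.0299] z 0.2397 F [ 1.2092 -0.1376 -0.046 ] w 0.0858
knob [287.9, 284.3] 0.76 [-0.2948  0.0005]
jug_mid [546.5, 354.8] 0.46 [-0.3693 -0.2285]
eggcup_mid [230.5, 153.5] 0.8 [-0.1921  0.0454]
```

View pics/w6.png

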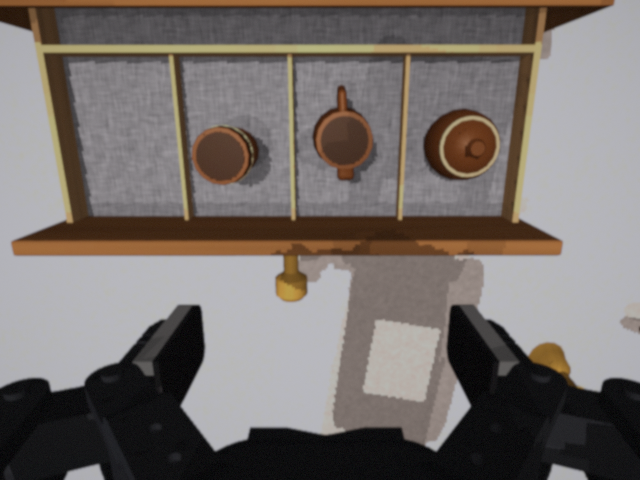

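The jug stands upright in bay 3 at (343,138). Now the pot goes from bay 4 to bay 1, carried over the jug and the egg cup.

```bash
python3 - <<'E'
from h import *
from rig import *
X,Y=-.187,-.136
ctrl.movep(W(X,Y,.125),RT())
r=ctrl.line_to(W(X,Y,.036),rate=.1,max_force=6); chk(ctrl,('down',r))
if r: raise SystemExit
hand.grasp(35); chk(ctrl,'gr')
ctrl.line_to(W(X,Y,.135),rate=.13); chk(ctrl,'up')
Y=.134
ctrl.line_to(W(X,Y,.135),rate=.14)
ctrl.line_to(W(X,Y,.046),rate=.12)
r=ctrl.line_to(W(X,Y,.0355),rate=.04,max_force=4); chk(ctrl,('down',r))
hand.ungrasp(); chk(ctrl,'rel')
ctrl.line_to(W(X,Y,.125),rate=.12)
ctrl.movep(W(-.235,0.0,.24),RT())
s=chk(ctrl,'look'); cv2.imwrite('pics/w7.png',cams.get_image('wrist'))
cm=cams.camera_model('wrist');T=wristT(s,cm)
for n,z in [('knob',.064),('pot_mid',.047),('jug_mid',.049),('eggcup_mid',.042)]:
  for d in models.mark_of(n,'wrist')[:2]:
    p=onz(d['pixel'],z,cm['mtx'],T); print(n,d['pixel'],d['conf'],R2(A).T@(p[:2]-C))
E
```

```text
('down', False) 25.54 case [-0.1862 -0.1363] z 0.0368 F [-0.0362  0.0278 -0.2704] w 0.0852
gr 25.95 case [-0.186  -0.1364] z 0.0373 F [-0.1349  0.3737  5.9745] w 0.0538
up 26.86 case [-0.188  -0.1356] z 0.1337 F [-0.5296 -0.0345 -2.4294] w 0.0537
('down', True) 30.13 case [-0.1851  0.1342] z 0.0374 F [-0.2065  0.2173  3.9524] w 0.0535
rel 30.56 case [-0.1874  0.134 ] z 0.0353 F [ 0.5148 -0.1123 -0.6827] w 0.0854
look 32.21 case [-0.2356  0.0005] z 0.2386 F [ 0.0993 -0.049  -0.5141] w 0.0851
knob [327.6, 284.1] 0.93 [-0.2948 -0.0011]
pot_mid [153.0, 142.8] 0.61 [-0.184   0.1341]
jug_mid [575.5, 356.9] 0.17 [-0.3715 -0.2235]
eggcup_mid [269.5, 151.3] 0.64 [-0.1909  0.0448]
eggcup_mid [149.1, 143.2] 0.42 [-0.1846  0.1392]
```

View pics/w7.png

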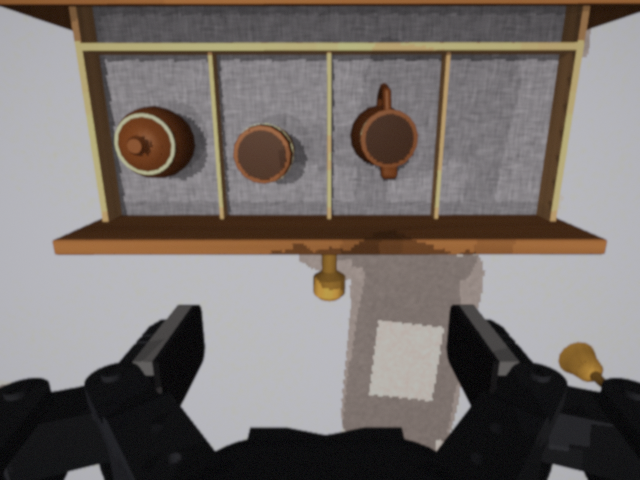

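All placed: the pot is in bay 1 (155,142), the egg cup is unmoved in bay 2 (265,153), the jug is in bay 3 (387,137) and bay 4 is empty. Now I'll shut the drawer.

```bash
python3 - <<'E'
from h import *
from rig import *
Y=-.0018
ctrl.movep(W(-.296,Y,.14),RT())
r=ctrl.line_to(W(-.296,Y,.055),rate=.12,max_force=8); chk(ctrl,('down',r))
hand.grasp(30); chk(ctrl,'gr')
r=ctrl.line_to(W(-.16,Y,.055),rate=.06,max_force=15); chk(ctrl,('push',r))
r=ctrl.line_to(W(-.139,Y,.055),rate=.03,max_force=10); chk(ctrl,('push2',r))
cv2.imwrite('pics/s8.png',cams.get_image('scene')); cv2.imwrite('pics/d8.png',cams.get_image('side')[150:310,150:350])
E
```

```text
('down', False) 33.86 case [-0.2947 -0.002 ] z 0.056 F [-0.3689  0.0917 -0.008 ] w 0.0857
gr 34.44 case [-0.2957 -0.002 ] z 0.0555 F [-0.845  -0.9717  3.3601] w 0.0249
('push', False) 36.86 case [-0.1593 -0.0019] z 0.0555 F [-0.7939 -0.6269  5.0998] w 0.0245
('push2', True) 37.37 case [-0.1474 -0.0019] z 0.0555 F [0.0601 0.8014 4.3518] w 0.0248
```

View pics/s8.png

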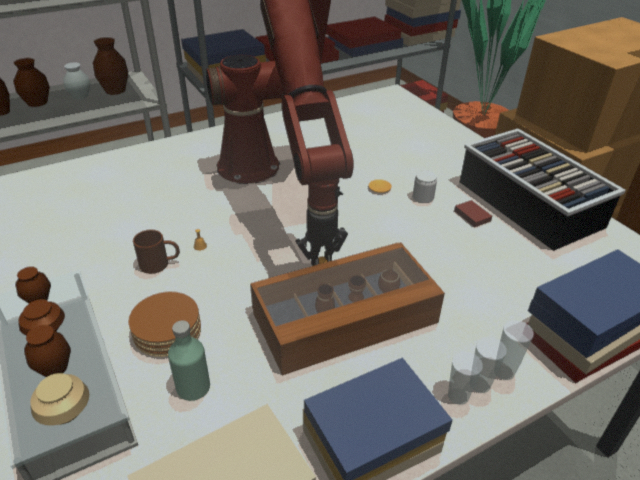

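```bash
python3 - <<'E'
from h import *
from rig import *
Y=-.0018
for i in range(2):
    r=ctrl.line_to(W(-.139,Y,.055),rate=.02,max_force=20); chk(ctrl,('push3',r))
hand.ungrasp(); chk(ctrl,'rel')
s=ctrl.sense(); p=s['eef_pos']
ctrl.line_to([p[0],p[1],.15],rate=.15)
ctrl.movep(W(-.146,0,.17),RT())
s=chk(ctrl,'look'); cv2.imwrite('pics/w9.png',cams.get_image('wrist'))
cm=cams.camera_model('wrist');T=wristT(s,cm)
for d in models.mark_of('knob','wrist')[:2]: print(d,R2(A).T@(onz(d['pixel'],.064,cm['mtx'],T)[:2]-C))
E
```

```text
('push3', True) 37.78 case [-0.1475 -0.0019] z 0.0555 F [-0.8467 -0.0066  3.7492] w 0.0248
('push3', True) 38.11 case [-0.1476 -0.0019] z 0.0555 F [-1.2059  0.2496  4.5481] w 0.0249
rel 38.73 case [-0.1477 -0.0019] z 0.0555 F [-0.1715  0.3034 -0.136 ] w 0.0856
look 39.76 case [-0.1457 -0.    ] z 0.1702 F [ 0.7928 -0.0154  0.3284] w 0.0853
{'pixel': [327.4, 239.7], 'conf': 0.67} [-0.1466 -0.0012]
```

View pics/w9.png

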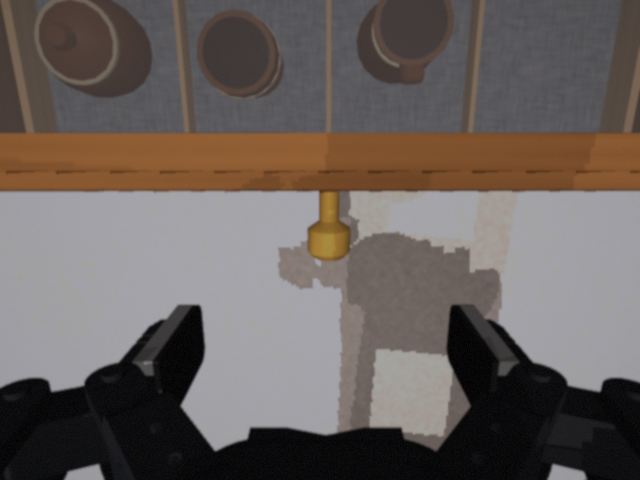

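```bash
python3 - <<'E'
from h import *
a,b=[cv2.cvtColor(cv2.imread(f'pics/{n}.png'),cv2.COLOR_BGR2GRAY).astype(np.float32) for n in('w1','w9')]
w=cv2.createHanningWindow((60,90),cv2.CV_32F)
print('knob',cv2.phaseCorrelate(a[190:280,300:360],b[190:280,300:360],w))
for c in(100,250,450,560):
  for n,(u,v) in dict(drawer=(180,200),case=(125,145)).items():
    f=lambda im:np.interp(0,[0],[0]) or None
    def e(im):
        g=np.abs(np.diff(im[u:v,c-20:c+20].mean(1))); return (g*np.arange(len(g))).sum()/g.sum()+u
    print(c,n,e(a),e(b))
E
```

```text
knob ((1.2716849195143887, 0.6035403794769962), 1.0054666911231147)
100 drawer 189.89477914996152 190.04175600812673
100 case 132.92608055542905 133.0138064259212
250 drawer 189.819427101328 189.9744347619007
250 case 132.19316815618575 132.46145566666925
450 drawer 189.6431191327323 189.9403817112869
450 case 133.55458650003266 133.33097994060967
560 drawer 189.29718688808742 189.7449263416578
560 case 133.11329255019604 133.20937814696487
```

Compared with the opening picture, the drawer front is back to within about 0.2 px (about 0.2 mm), so it is shut against its stop. The wrist view shows the pot in bay 1, the egg cup in bay 2, the jug in bay 3 and bay 4 empty. Handing in.

```bash
python3 - <<'E'
from h import *
from rig import *
ctrl.line_to(W(-.2,0,.25),rate=.2)
cv2.imwrite('pics/s10.png',cams.get_image('scene'))
chk(ctrl,'end'); ctrl.job_done()
E
```

```text
end 40.54 case [-0.2004  0.    ] z 0.2483 F [ 0.5358 -0.0807 -0.3759] w 0.0855
the job is handed in; nothing more can be done
```

View pics/s10.png

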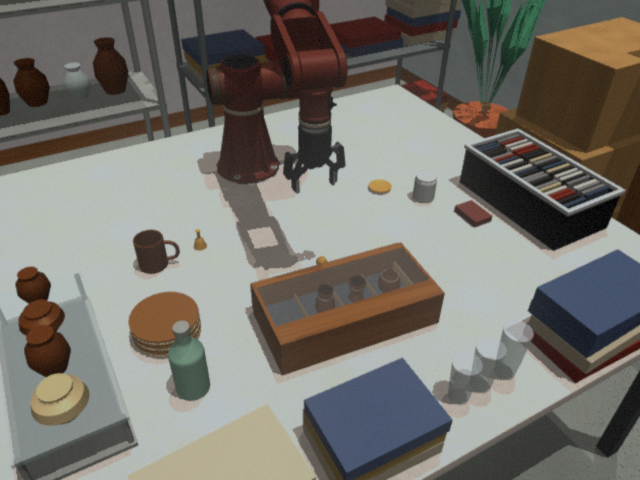

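The pot and the jug are swapped, the drawer is shut, and the job was handed in at 40.5 s. I pulled the drawer about 150 mm out and parked the pot in bay 4. The jug then went from bay 1 to bay 3 and the pot from bay 4 to bay 1.

**Last checks:**
- **Contents:** the wrist pictures after the swap show the pot upright in bay 1, the egg cup in bay 2 where it was, the jug upright in bay 3, and bay 4 empty.
- **Drawer:** the drawer front's edge is within about 0.5 px of the opening picture, 0.2 px in most places (0.1–0.3 mm).
- **Counter:** in the final scene picture the other goods look undisturbed by eye, and the gripper is clear.

**Checks that disagreed:**
- **Shut position:** the wrist position while pushing read about 2 mm short of fully shut. The repeated pushes met a firm stop, and the pictures show it shut.
- **Jug detection:** the network failed to find the jug in bay 3 (it gave only low-confidence hits elsewhere), so I confirmed it by eye.
- **Knob:** it appears about 1.3 px further right than at the start, under 1 mm, and I did not look into why.

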